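# Check a pod-guide clearance with a taper gauge

## Task

Check the clearance of the bean-pod guide with the taper gauge: pick the gauge up by its orange handle, set it down on the aluminium bed with its tip in front of the gap and its flat side towards the steel fence, and slide it in between fence and sprung roller until it drags against a light push of about 6 newtons, never forcing it. Let go and leave it standing there, lightly gripped and flat along the fence, ready to be read. Do not disturb the cup, the bottle or the dishes.

Things in the scene. Friction and masses are not known exactly. Their poses are not given: they have to be found in the camera images.
- gauge_handle (a point): Taper gauge (loose, about 0.15 kg) standing on its long edge on the worktop. This point: centre of its orange, black-ribbed handle, 60 long x 16 thick x 36 mm high, 18 mm above the gauge's underside. x along the gauge towards the tip, z up; the handle's back end is at x = -30 mm. Pinch the handle across its 16 mm (along y).
- gauge_tip (a point): Lower corner of the gauge's tip, on the blade's flat face; axes as gauge_handle, from which it lies at (150, -8, -18) mm.
- gap (a point): Foot of the steel fence's face, level with the bed's top, exactly opposite the sprung roller. x: the way in for the gauge; y: from the fence face square towards the roller; z up. The roller is an upright grooved steel nose of 9 mm radius, 23 mm high, at x = 0. How wide the gap stands is not measured: 5 to 11 mm.
- fence: Steel fence on the bed; origin and axes as point gap. Face: plane y = 0, 34 mm high, x = -15 to +70 mm; a lead-in leans away from x = -15 to -34 mm. Steel on steel friction is about 0.3 (a fifth more or less): while the gauge moves, the push is about 0.7 times the roller's grip; at standstill friction hides it. The taper does not slip back by itself.
- cup_mid (a point): Loose specimen cup with a red lid, 62 mm across, 73 mm high; its centre.
- bottle_mid (a point): Loose white reagent bottle with a blue cap, 56 mm across, 101 mm high; its centre.
- dishes_mid (a point): Loose stack of white petri dishes, 90 mm across, 32 mm high; its centre.
- gauge: The gauge as a whole; origin under the handle's centre, axes as gauge_handle. Steel blade 26 mm high: its flat face is the plane y = -8 mm, flush with the handle's side, all the way to the tip at x = 150 mm. The other side is parallel (13.8 mm thick) from x = 30 to 60 mm, then tapers evenly to 3 mm thick at the tip (0.12 mm per mm).
- bed: Fixed aluminium bed plate, 12 mm thick. Origin on the worktop right below point gap, same axes; reaches from x = -138 to +94, y = -33 to +87 mm. The roller stands before a blue carriage with a black knob (45 mm high over the bed, x = -28 to +28 mm, set by hand) and yields along +y by up to 8 mm against a spring: 2 N at rest, 6 N more per mm.
Mind the look-alikes: they are no part of the job. Several things have the shape of the gauge; the one meant has the colours described above.

How it is judged:
On the way:
1. the gauge stands on the bed with its tip in front of the gap, not yet past the roller (x of gauge_tip in the frame of gap between -0.07 and 0.004 m and y of gauge_tip in the frame of gap between -0.015 and 0.015 m and z of gauge_tip in the frame of gap between -0.003 and 0.005 m), for 0.2 s.
At the end, for the whole second after the job is handed in: The gauge stands upright (within 0.08 rad) on the bed, its flat face along the fence (tip within 3 mm, direction within 0.06 rad), its tip 10 to 95 mm past the roller and not more than 5 mm above the bed, gripped so that it presses on the fence with 4 to 14 N, at rest and released (contact force between gauge and fence between 4 and 14 N and x of gauge_tip in the frame of gap between 0.01 and 0.095 m and y of gauge_tip in the frame of gap between -0.003 and 0.003 m and z of gauge_tip in the frame of gap below 0.005 m and angle between the x axis of gauge and the x axis of gap, either way round below 0.06 rad and angle between gauge's own z axis and vertical below 0.08 rad and linear speed of gauge below 0.01 m/s); the robot touches nothing.
It fails at once if the gauge is forced: more than 25 N between gauge and fence (contact force between gauge and fence above 25 N).
It fails at once if cup, bottle or dishes moved by more than 20 mm (distance of any of cup_mid, bottle_mid, dishes_mid from where it was at the start of the episode above 0.02 m).
It also fails if it takes over 58 s, if anything falls off the work surface, if the arm or the gripper's body presses on something with over 40 N, if the wrist force passes 120 N, or if a joint passes its speed limit or range.

## Robot

A 7-joint arm with a two-finger parallel gripper is mounted at the origin on a cart in front of the work surface, level with it; the furniture and walls round the work are solid. World frame = base frame: x ahead of the robot, y to its left, z up, the work surface at z = 0. Lengths are in m, angles in rad, forces in N, time in s.
With the tool pointing down it reaches from about 0.425 to 0.825 m from the base axis. Payload 3.6 kg.
Tool frame: the origin (TCP) lies at the very end of the fingers, on their centre line; the grasp point (between the pads) lies 19 mm behind it (env.tcp_to_grasp is the distance from the TCP to the grasp point, in m); x points along the fingers, z is the direction in which the jaws open and shut, and the axes are right-handed (so a half turn about x gives the same grasp; the last joint's range is limited). The gripper opens to 85 mm and grips with 20 to 120 N. Pads are 22 mm wide; open, the fingers measure 114 mm over their backs; the gripper's body (76 mm by 85 mm) begins 54 mm behind the grasp point. The pads swing forward as they close: fully open they stand 13 mm farther back than shut.
Start: joints at [-1.167, 0.615, -0.013, 1.423, 0.008, 1.103, -0.04], TCP at [0.271, 0.591, 0.231] pointing down, gripper open.
Joint ranges: [-3.12, 3.12], [-0.3, 2.06], [-1.34, 1.32], [0.26, 2.42], [-1.36, 4.5], [0.01, 1.98], [-2.84, 2.84]. Speed limits (rad/s): [2.79, 2.79, 3.14, 3.14, 3.14, 3.14, 3.14].

## Interface

Orientations are given as a 3x3 rotation matrix whose columns are the frame's x, y, z axes.
In Python, from workcell import sensors, imaging, env gives the robot as it stands.
- The arm moves only by the tool send_rows, never from a script. Its argument "targets" is a list of rows, each an object of numbers: "tx", "ty", "tz": the shift along the world's x, y, z in mm; "wx", "wy", "wz": the turn, a rotation vector about the world's x, y, z in rad; "hand": the opening, from -1 (shut) to 1 (fully open), so that 0 is half open. A call has 1 to 5 rows; each row is the pose to reach, as a shift and turn from the pose commanded when the call began; what a row does not reach only later rows make up. A row lasts 1/12 s, in which the tool goes at most 41.7 mm and 7.16 degrees, less where a joint would pass 70% of its speed; a pose out of reach is approached as far as the arm can. A call with a gripper value outside its range is refused whole. The fingers move at their own pace and stop on an object; "newtons" is the grip in N (left out, the last holds). Time passes only in rows, so rows that repeat a pose let the fingers close. It gives the time, the measured TCP pose, the force and the opening at its end, in the units of the state.
- sensors.state(): the state, without advancing time (a new reading comes with each control period).
- imaging.read_camera(name): name is "side" or "top" or "wrist"; returns a dict with "image" (480x640x3 uint8, red, green, blue), "range_z" (480x640 float32, m along the optical axis (not along the pixel's ray), 0 where there is no reading), "fx", "fy", "cx", "cy" (pixels), "view" (4x4, takes a point from world to camera coordinates); the wrist camera has in their place "hand_eye" (4x4, takes a point from camera to tool coordinates, whose origin is the TCP and whose axes are the tool frame's). Camera axes: x right, y down, z forward; pixel columns grow to the right and rows downward; lengths in m; the calibration is good to about 2 mm. The wrist camera is an equidistant fisheye: a pixel r from the principal point sees the ray r / f radians off the axis. A picture is of the moment at which its call begins: read the wrist's pose just before it.
- env.job_done(): hands the job in, once; it reports no verdict.
The state is a dict: "clock": time; "joint_positions": joint angles; "joint_velocities": joint speeds; "tau": joint torques, N m; "position": TCP position; "eef_rot": TCP orientation; "wrist_force": force on the tool from outside, world axes, zero at the start; "moment": the same for the moment, N m; "width": finger opening in m.
Only numpy, scipy, OpenCV 4.12 (cv2) and the standard library are available. Lean on these libraries where they do the work, as an engineer would, in place of code of your own. Each camera call takes 0.05 s, during which the arm holds its last target.

## Working session

There is one attempt and no reset: what is moved stays moved. The work goes in short steps, Python scripts to look and compute and a tool call to move; the robot and the scene stay as the last step left them, time stands still between calls to the robot, and variables do not carry over. Pictures are saved under pics/ and viewed, and the job is handed in when it is done.

Besides the shell and the picture viewer there is one more tool, called after "Request:" by a JSON object that holds its "api" and its "payload". send_rows: Moves the arm, as the interface text tells. Its arguments: {"type":"object","properties":{"targets":{"type":"array"},"newtons":{"type":"number"}},"required":["targets"]}

```bash
mkdir -p pics; ls; python3 - <<'E'
from workcell import sensors, imaging, env
import cv2,pickle,numpy as np
s=sensors.state();print(s)
D={}
for n in("top","side"):
    D[n]=imaging.read_camera(n);d=D[n]
    cv2.imwrite(f"pics/{n}0.png",d["image"][:,:,::-1]);print(n,d["fx"],d["fy"],d["cx"],d["cy"]);print(d["view"])
pickle.dump(D,open("d0.pkl","wb"))
E
```

```text
pics
{'clock': 0.0, 'joint_positions': array([-1.16750341,  0.61594208, -0.0126153 ,  1.42492062,  0.00810968,
        1.10338516, -0.04044144]), 'joint_velocities': array([-6.99453463e-04, -1.39211309e-03, -6.66710645e-05, -6.74095720e-04,
        3.57131833e-05, -7.81624289e-04,  5.26310794e-04]), 'tau': array([ 4.01039333e-04, -4.69216061e+01,  2.59108068e-01, -1.71027249e+01,
        9.99337732e-03,  9.61525308e-03,  1.17381635e-06]), 'position': array([0.27051727, 0.59018574, 0.23011611]), 'eef_rot': array([[-1.04194791e-03, -9.09064053e-01,  4.16655086e-01],
       [-2.38736378e-03,  4.16656387e-01,  9.09060920e-01],
       [-9.99996607e-01, -4.75131417e-05, -2.60440085e-03]]), 'wrist_force': array([-0.67064629, -0.59971131, -0.35393585]), 'moment': array([-0.00944147, -0.01425872,  0.01604375]), 'width': 0.0854566940706351}
top 448.84592478078554 448.84592478078554 324.0761566084709 235.01367896501387
[[-0.02419542 -0.99968303  0.00695819 -0.17010252]
 [-0.98674099  0.02276366 -0.16069858  0.4878347 ]
 [ 0.16048925 -0.0107541  -0.986979    1.28722027]
 [ 0.          0.          0.          1.        ]]
side 622.9757398318928 622.9757398318928 321.47098230709474 243.56163653791572
[[-0.97358748 -0.22824696 -0.00554527  0.42351938]
 [-0.13034525  0.57560054 -0.80727575  0.22567272]
 [ 0.1874501  -0.78523076 -0.59014838  1.71098299]
 [ 0.          0.          0.          1.        ]]
```

View pics/top0.png

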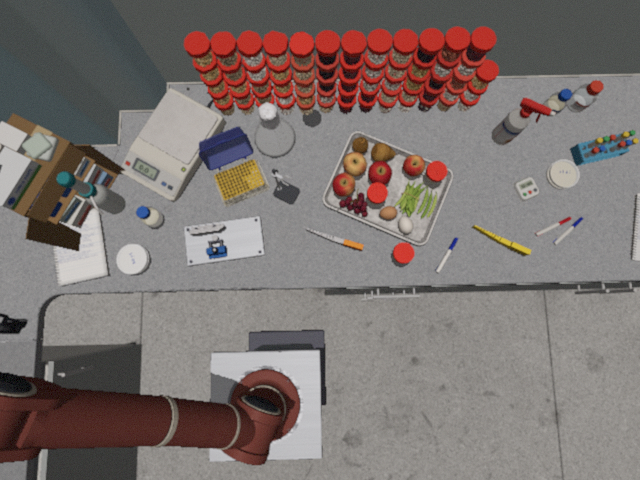

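View pics/side0.png

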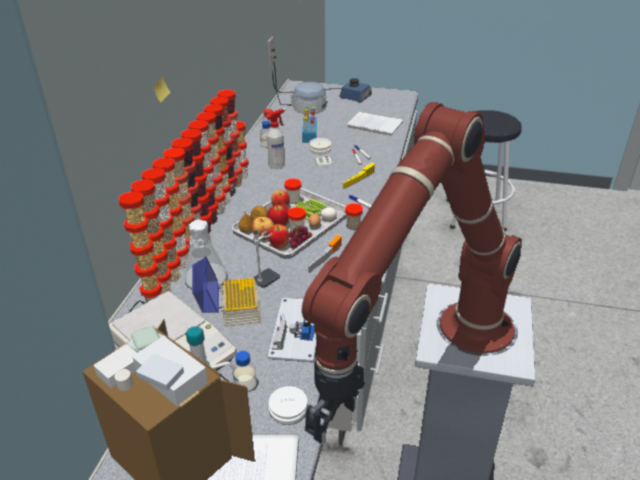

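```bash
cat > h.py <<'E'
import numpy as np,cv2,pickle
def ray(d,u,v):
    V=d["view"];R=V[:3,:3];t=V[:3,3]
    c=-R.T@t
    r=R.T@np.array([(u-d["cx"])/d["fx"],(v-d["cy"])/d["fy"],1]);return c,r
def onz(d,u,v,z):
    c,r=ray(d,u,v);return c+r*(z-c[2])/r[2]
def depthpts(d):
    V=d["view"];R=V[:3,:3];t=V[:3,3];z=d["range_z"]
    v,u=np.mgrid[:480,:640]
    P=np.stack([(u-d["cx"])/d["fx"]*z,(v-d["cy"])/d["fy"]*z,z],-1)
    return (P-t)@R
E
python3 - <<'E'
from h import *
D=pickle.load(open("d0.pkl","rb"));d=D["top"]
im=d["image"][:,:,::-1]
cv2.imwrite("pics/z1.png",cv2.resize(im[205:275,175:275],None,fx=8,fy=8,interpolation=cv2.INTER_CUBIC)[:600])
cv2.imwrite("pics/z2.png",cv2.resize(im[210:270,295:375],None,fx=10,fy=10,interpolation=cv2.INTER_CUBIC))
P=depthpts(d)
for n,u,v,z in(("handle",353,244,.036),("tip",306,230,.026),("bed",225,240,.012),("cup",403,253,.073),("bottle",145,213,.1),("dish",133,260,.032),("carr",216,247,.057),("fence",208,229,.046)):
    print(n,onz(d,u,v,z).round(3),P[v,u].round(3))
hsv=cv2.cvtColor(im,cv2.COLOR_BGR2HSV)
m=cv2.inRange(hsv,(8,150,120),(20,255,255));m[:, :325]=0;m[:225]=0;m[:,370:]=0
ys,xs=np.nonzero(m);print(len(xs),xs.min(),xs.max(),ys.min(),ys.max())
print(onz(d,xs.mean(),ys.mean(),.034))
E
```

```text
handle [ 0.455 -0.267  0.036] [ 0.455 -0.266  0.037]
tip [ 0.502 -0.128  0.026] [ 0.506 -0.127  0.004]
bed [0.48  0.117 0.012] [0.48  0.117 0.009]
cup [ 0.421 -0.406  0.073] [ 0.421 -0.407  0.07 ]
bottle [0.549 0.325 0.1  ] [0.549 0.326 0.098]
dish [0.424 0.382 0.032] [0.424 0.382 0.031]
carr [0.453 0.133 0.057] [0.456 0.137 0.039]
fence [0.509 0.16  0.046] [0.509 0.16  0.044]
97 344 362 240 249
[ 0.45476788 -0.26656723  0.034     ]
```

View pics/z1.png

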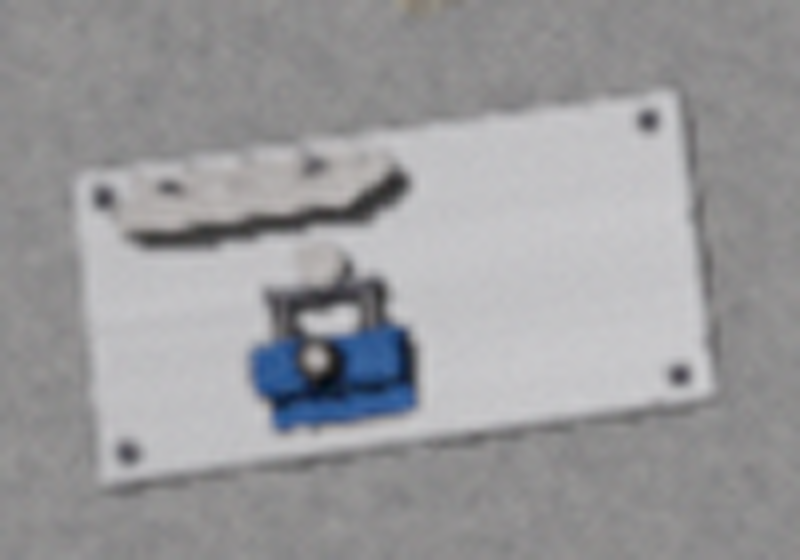

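View pics/z2.png

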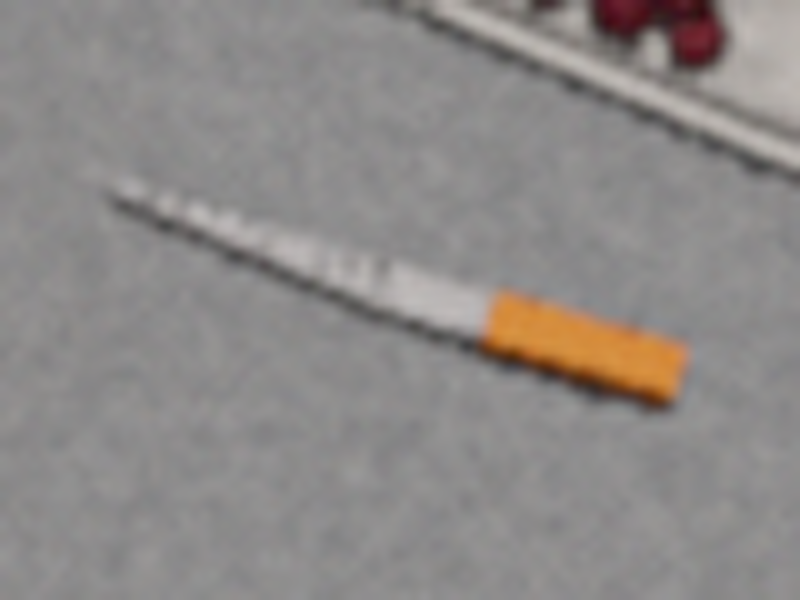

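```bash
python3 - <<'E'
from h import *
from scipy.spatial import cKDTree
D=pickle.load(open("d0.pkl","rb"));d=D["top"]
im=d["image"][:,:,::-1].copy()
# bed corners
px=np.array([[75,175],[675,92],[715,398],[100,488]])/8-.44+np.array([175,205])
W=np.array([onz(d,*p,.012)[:2] for p in px])
B=np.array([[94,-33],[-138,-33],[-138,87],[94,87]])/1e3
def fit(B,W):
    b=B-B.mean(0);w=W-W.mean(0)
    th=np.arctan2((b[:,0]*w[:,1]-b[:,1]*w[:,0]).sum(),(b*w).sum())
    R=np.array([[np.cos(th),-np.sin(th)],[np.sin(th),np.cos(th)]])
    t=W.mean(0)-R@B.mean(0);return th,R,t,(B@R.T+t-W)
th,R,t,res=fit(B,W);print("gap",th,t,R);print((res*1e3).round(1))
# holes
# gauge handle in top & yaw
hsv=cv2.cvtColor(im,cv2.COLOR_BGR2HSV)
m=cv2.inRange(hsv,(8,150,120),(20,255,255));m[:, :325]=0;m[:225]=0;m[:,370:]=0
ys,xs=np.nonzero(m);Q=np.array([onz(d,x,y,.034)[:2] for x,y in zip(xs,ys)])
c=Q.mean(0);w,v=np.linalg.eigh(np.cov((Q-c).T));a=v[:,1];a*=np.sign(a[1]);print(c,"yaw",np.arctan2(a[1],a[0]),np.sqrt(w*12))
tip=onz(d,295+105/10-.45,210+188/10-.45,.015);print("tip",tip, "dir",np.arctan2(*(tip[:2]-c)[::-1]),np.linalg.norm(tip[:2]-c))
d=D["side"];hs=cv2.cvtColor(d["image"],cv2.COLOR_RGB2HSV);m=cv2.inRange(hs,(8,150,120),(20,255,255));m[:225]=0;m[260:]=0;m[:,315:][:,40:]=0;m[:,:315]=0
ys,xs=np.nonzero(m);print(len(xs),xs.mean(),ys.mean(),onz(d,xs.mean(),ys.mean(),.02))
cv2.imwrite("pics/z3.png",cv2.resize(d["image"][220:380,230:350,::-1],None,fx=4,fy=3.7,interpolation=cv2.INTER_CUBIC))
E
```

```text
gap 1.690247857247601 [0.50285298 0.1460566 ] [[-0.11916766 -0.99287415]
 [ 0.99287415 -0.11916766]]
[[ 0.1  2.3]
 [ 0.9 -1.6]
 [-0.9 -1. ]
 [-0.2  0.3]]
[ 0.45477253 -0.26656028] yaw 1.2523113013468967 [0.0152049  0.05697655]
tip [ 0.50946028 -0.12490505  0.015     ] dir 1.2023625914725935 0.15184516237733514
80 334.625 241.3375 [ 0.45559761 -0.27324422  0.02      ]
```

View pics/z3.png

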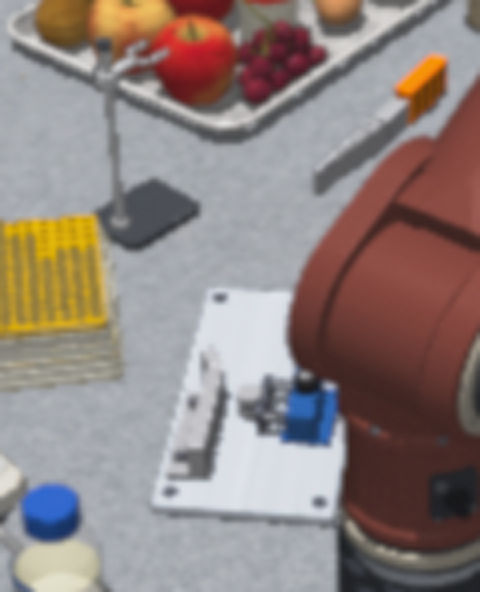

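Request:
{"api": "send_rows", "payload": {"targets": [{"tx": 30, "ty": -32, "wz": -0.07}, {"tx": 60, "ty": -64, "wz": -0.15}, {"tx": 90, "ty": -96, "wz": -0.22}, {"tx": 120, "ty": -128, "wz": -0.29}, {"tx": 150, "ty": -160, "wz": -0.36}]}}

```text
schema error: expected keys tx, ty, tz, wx, wy, wz, hand
```

Request:
{"api": "send_rows", "payload": {"targets": [{"tx": 16, "ty": -39, "wz": -0.07}, {"tx": 32, "ty": -78, "wz": -0.15}, {"tx": 48, "ty": -117, "wz": -0.22}, {"tx": 64, "ty": -156, "wz": -0.29}, {"tx": 80, "ty": -195, "wz": -0.36}]}}

```text
schema error: expected keys tx, ty, tz, wx, wy, wz, hand
```

Request:
{"api": "send_rows", "payload": {"targets": [{"tx": 2, "ty": -40, "wz": -0.07}, {"tx": 4, "ty": -80, "wz": -0.15}, {"tx": 6, "ty": -120, "wz": -0.22}, {"tx": 8, "ty": -160, "wz": -0.29}, {"tx": 10, "ty": -200, "wz": -0.36}]}}

```text
schema error: expected keys tx, ty, tz, wx, wy, wz, hand
```

Request:
{"api": "send_rows", "payload": {"targets": [{"tx": -4, "ty": -36, "wz": -0.07}, {"tx": -8, "ty": -72, "wz": -0.15}, {"tx": -12, "ty": -108, "wz": -0.22}, {"tx": -16, "ty": -144, "wz": -0.29}, {"tx": -20, "ty": -180, "wz": -0.36}]}}

```text
schema error: expected keys tx, ty, tz, wx, wy, wz, hand
```

Request:
{"api": "send_rows", "payload": {"targets": [{"tx": -12, "ty": -39, "tz": -10, "wz": -0.02}, {"tx": -24, "ty": -78, "tz": -30, "wz": -0.02}, {"tx": -35, "ty": -117, "tz": -50, "wz": -0.02}, {"tx": -35, "ty": -117, "tz": -80, "wz": -0.02}, {"tx": -35, "ty": -117, "tz": -80, "wz": -0.02}]}}

```text
schema error: expected keys tx, ty, tz, wx, wy, wz, hand
```

Request:
{"api": "send_rows", "payload": {"targets": [{"tx": 30, "ty": -32, "tz": 0, "wx": 0, "wy": 0, "wz": -0.07, "hand": 1}, {"tx": 60, "ty": -64, "tz": 0, "wx": 0, "wy": 0, "wz": -0.15, "hand": 1}, {"tx": 90, "ty": -96, "tz": 0, "wx": 0, "wy": 0, "wz": -0.22, "hand": 1}, {"tx": 120, "ty": -128, "tz": 0, "wx": 0, "wy": 0, "wz": -0.29, "hand": 1}, {"tx": 150, "ty": -160, "tz": 0, "wx": 0, "wy": 0, "wz": -0.36, "hand": 1}]}}

```text
clock: 0.52
position: [0.4141, 0.437, 0.2309]
eef_rot: [[-0.001, -0.702, 0.712], [-0.001, 0.712, 0.702], [-1.0, -0.0, -0.001]]
wrist_force: [0.1, 0.5, -0.4]
width: 0.0852
```

Request:
{"api": "send_rows", "payload": {"targets": [{"tx": 16, "ty": -39, "tz": 0, "wx": 0, "wy": 0, "wz": -0.07, "hand": 1}, {"tx": 32, "ty": -78, "tz": 0, "wx": 0, "wy": 0, "wz": -0.15, "hand": 1}, {"tx": 48, "ty": -117, "tz": 0, "wx": 0, "wy": 0, "wz": -0.22, "hand": 1}, {"tx": 64, "ty": -156, "tz": 0, "wx": 0, "wy": 0, "wz": -0.29, "hand": 1}, {"tx": 80, "ty": -195, "tz": 0, "wx": 0, "wy": 0, "wz": -0.36, "hand": 1}]}}

```text
clock: 0.93
position: [0.4925, 0.2441, 0.231]
eef_rot: [[-0.001, -0.406, 0.914], [-0.0, 0.914, 0.406], [-1.0, 0.0, -0.001]]
wrist_force: [0.4, 0.5, -0.1]
width: 0.0856
```

Request:
{"api": "send_rows", "payload": {"targets": [{"tx": 2, "ty": -40, "tz": 0, "wx": 0, "wy": 0, "wz": -0.07, "hand": 1}, {"tx": 4, "ty": -80, "tz": 0, "wx": 0, "wy": 0, "wz": -0.15, "hand": 1}, {"tx": 6, "ty": -120, "tz": 0, "wx": 0, "wy": 0, "wz": -0.22, "hand": 1}, {"tx": 8, "ty": -160, "tz": 0, "wx": 0, "wy": 0, "wz": -0.29, "hand": 1}, {"tx": 10, "ty": -200, "tz": 0, "wx": 0, "wy": 0, "wz": -0.36, "hand": 1}]}}

```text
clock: 1.35
position: [0.5018, 0.0443, 0.2311]
eef_rot: [[-0.001, -0.058, 0.998], [0.0, 0.998, 0.058], [-1.0, 0.0, -0.001]]
wrist_force: [0.4, -0.1, 0.5]
width: 0.0858
```

Request:
{"api": "send_rows", "payload": {"targets": [{"tx": -4, "ty": -36, "tz": 0, "wx": 0, "wy": 0, "wz": -0.07, "hand": 1}, {"tx": -8, "ty": -72, "tz": 0, "wx": 0, "wy": 0, "wz": -0.15, "hand": 1}, {"tx": -12, "ty": -108, "tz": 0, "wx": 0, "wy": 0, "wz": -0.22, "hand": 1}, {"tx": -16, "ty": -144, "tz": 0, "wx": 0, "wy": 0, "wz": -0.29, "hand": 1}, {"tx": -20, "ty": -180, "tz": 0, "wx": 0, "wy": 0, "wz": -0.36, "hand": 1}]}}

```text
clock: 1.77
position: [0.4817, -0.1353, 0.2311]
eef_rot: [[-0.001, 0.298, 0.955], [0.0, 0.955, -0.298], [-1.0, 0.0, -0.001]]
wrist_force: [0.9, -0.5, -0.2]
width: 0.0853
```

Request:
{"api": "send_rows", "payload": {"targets": [{"tx": -12, "ty": -39, "tz": -20, "wx": 0, "wy": 0, "wz": -0.01, "hand": 1}, {"tx": -24, "ty": -78, "tz": -40, "wx": 0, "wy": 0, "wz": -0.018, "hand": 1}, {"tx": -36, "ty": -110, "tz": -60, "wx": 0, "wy": 0, "wz": -0.018, "hand": 1}, {"tx": -36, "ty": -122, "tz": -80, "wx": 0, "wy": 0, "wz": -0.018, "hand": 1}, {"tx": -36, "ty": -122, "tz": -80, "wx": 0, "wy": 0, "wz": -0.018, "hand": 1}]}}

```text
clock: 2.18
position: [0.4419, -0.2597, 0.1478]
eef_rot: [[-0.008, 0.32, 0.947], [0.0, 0.947, -0.32], [-1.0, -0.002, -0.007]]
wrist_force: [-0.1, 0.5, -0.2]
width: 0.0856
```

```bash
python3 - <<'E'
from workcell import sensors, imaging, env
import cv2,pickle,numpy as np
s=sensors.state();d=imaging.read_camera("wrist");print(s["position"],s["joint_positions"].round(2));pickle.dump((s,d),open("w1.pkl","wb"))
cv2.imwrite("pics/w1.png",d["image"][:,:,::-1]);print(d["fx"],d["cx"],d["cy"],d["hand_eye"])
E
```

```text
[ 0.4418644  -0.25974002  0.14781656] [ 0.21  0.54  0.41  1.92 -0.3   0.74  0.47]
371.64829954431775 323.0899622284355 238.49828241485537 [[-5.58466987e-04 -2.59220029e-01  9.65818132e-01 -1.42793589e-01]
 [ 4.23347263e-04 -9.65818258e-01 -2.59219818e-01  6.49537113e-02]
 [ 9.99999754e-01  2.64110752e-04  6.49117702e-04  4.05729375e-04]
 [ 0.00000000e+00  0.00000000e+00  0.00000000e+00  1.00000000e+00]]
```

View pics/w1.png

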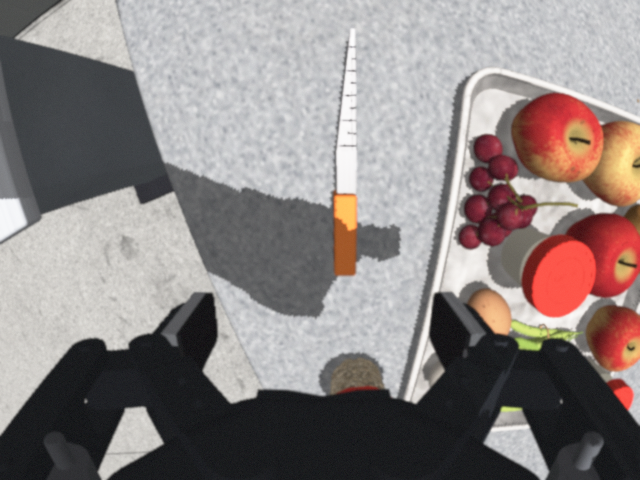

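```bash
cat >> h.py <<'E'
def wray(s,d,u,v):
    H=d["hand_eye"];dx=u-d["cx"];dy=v-d["cy"];r=np.hypot(dx,dy);a=r/d["fx"]
    rc=np.array([np.sin(a)*dx/r,np.sin(a)*dy/r,np.cos(a)]) if r>0 else np.array([0,0,1.])
    R=s["eef_rot"];c=s["position"]+R@H[:3,3];return c,R@H[:3,:3]@rc
def wonz(s,d,u,v,z):
    c,r=wray(s,d,u,v);return c+r*(z-c[2])/r[2]
E
python3 - <<'E'
from h import *
from workcell import sensors
st=sensors.state();print(st["clock"],st["position"],st["joint_velocities"].round(3))
s,d=pickle.load(open("w1.pkl","rb"))
hsv=cv2.cvtColor(d["image"],cv2.COLOR_RGB2HSV)
m=cv2.inRange(hsv,(8,150,100),(20,255,255));m[:, :320]=0;m[:180]=0;m[285:]=0;m[:,370:]=0
ys,xs=np.nonzero(m);r=cv2.minAreaRect(np.stack([xs,ys],1).astype(np.float32));print(r)
b=cv2.boxPoints(r);W=np.array([wonz(s,d,*p,.034) for p in b]);print(W.round(4),W.mean(0))
for p in [(353,30),(350.5,30)]:print(wonz(s,d,*p,.020))
# flat edge line: sample right-most? left/right edges of blade
g=cv2.inRange(hsv,(0,0,215),(180,40,255))
for v in range(40,190,15):
    row=d["image"][v,325:370].mean(1);print(v,np.round(row[5:40]).astype(int).tolist())
E
```

```text
2.2333 [ 0.44386109 -0.2572114   0.14925836] [-0.06  -0.044 -0.036 -0.03  -0.008  0.024 -0.016]
((345.0, 233.5), (81.0, 22.0), 90.0)
[[ 0.458  -0.235   0.034 ]
 [ 0.4725 -0.2398  0.034 ]
 [ 0.4546 -0.2971  0.034 ]
 [ 0.4392 -0.2918  0.034 ]] [ 0.45608958 -0.26592672  0.034     ]
[ 0.50938958 -0.12613217  0.02      ]
[ 0.50765565 -0.12560037  0.02      ]
40 [200, 200, 201, 199, 202, 200, 205, 206, 205, 207, 207, 212, 216, 215, 208, 195, 178, 168, 172, 217, 244, 252, 253, 250, 240, 221, 204, 199, 201, 207, 209, 211, 209, 210, 207]
55 [201, 203, 205, 202, 195, 193, 191, 194, 198, 200, 197, 200, 198, 192, 169, 131, 125, 188, 238, 248, 247, 245, 246, 247, 240, 215, 198, 203, 205, 208, 208, 204, 199, 198, 198]
70 [191, 196, 198, 204, 205, 200, 198, 196, 195, 193, 190, 183, 163, 133, 118, 159, 205, 210, 197, 189, 187, 177, 162, 158, 167, 176, 177, 182, 184, 183, 181, 186, 192, 201, 205]
85 [198, 204, 204, 200, 197, 194, 191, 189, 192, 187, 174, 159, 138, 164, 223, 246, 250, 250, 250, 250, 249, 247, 245, 246, 243, 233, 213, 195, 190, 189, 191, 191, 188, 192, 192]
100 [207, 200, 195, 189, 189
[... 351 characters left out ...]
 212, 207, 193, 161, 133, 165, 222, 246, 249, 249, 249, 248, 248, 247, 244, 243, 244, 244, 239, 240, 245, 245, 235, 216, 203, 202, 204, 204, 204, 204, 205, 203]
145 [191, 192, 191, 181, 165, 143, 152, 203, 230, 228, 215, 202, 193, 175, 160, 168, 181, 186, 186, 187, 182, 175, 170, 173, 183, 184, 182, 192, 204, 204, 204, 200, 196, 195, 194]
160 [197, 190, 169, 139, 112, 132, 195, 238, 247, 248, 248, 248, 248, 248, 248, 248, 248, 248, 248, 247, 248, 248, 248, 247, 246, 240, 228, 211, 198, 193, 190, 184, 185, 193, 196]
175 [192, 192, 180, 151, 121, 117, 157, 215, 241, 246, 246, 247, 246, 245, 246, 246, 247, 246, 245, 245, 246, 246, 246, 245, 242, 234, 222, 209, 198, 193, 190, 192, 194, 196, 200]
```

Request:
{"api": "send_rows", "payload": {"targets": [{"tx": 0, "ty": 0, "tz": 0, "wx": 0, "wy": 0, "wz": 0, "hand": 1}, {"tx": 0, "ty": 0, "tz": 0, "wx": 0, "wy": 0, "wz": 0, "hand": 1}, {"tx": 0, "ty": 0, "tz": 0, "wx": 0, "wy": 0, "wz": 0, "hand": 1}]}}

```text
clock: 2.48
position: [0.4477, -0.2544, 0.1522]
eef_rot: [[0.002, 0.309, 0.951], [0.0, 0.951, -0.309], [-1.0, 0.001, 0.002]]
wrist_force: [-0.6, -0.1, 0.7]
width: 0.0856
```

Request:
{"api": "send_rows", "payload": {"targets": [{"tx": 8, "ty": -12, "tz": -28, "wx": 0, "wy": 0, "wz": 0, "hand": 0.3}, {"tx": 8, "ty": -12, "tz": -56, "wx": 0, "wy": 0, "wz": 0, "hand": 0.3}, {"tx": 8, "ty": -12, "tz": -84, "wx": 0, "wy": 0, "wz": 0, "hand": 0.3}, {"tx": 8, "ty": -12, "tz": -112, "wx": 0, "wy": 0, "wz": 0, "hand": 0.3}, {"tx": 8, "ty": -12, "tz": -112, "wx": 0, "wy": 0, "wz": 0, "hand": 0.3}]}}

```text
clock: 2.9
position: [0.4527, -0.2646, 0.0358]
eef_rot: [[-0.007, 0.309, 0.951], [0.005, 0.951, -0.309], [-1.0, 0.003, -0.008]]
wrist_force: [-0.4, 0.6, -0.2]
width: 0.0554
```

```bash
python3 - <<'E'
from workcell import sensors, imaging, env
import cv2,pickle,numpy as np
s=sensors.state();d=imaging.read_camera("wrist");print(s["position"],s["joint_positions"].round(2));pickle.dump((s,d),open("w2.pkl","wb"))
cv2.imwrite("pics/w2.png",d["image"][:,:,::-1]);print(s["width"])
E
```

```text
[ 0.45270829 -0.26464921  0.03575192] [ 0.3   0.73  0.29  1.97 -0.41  0.51  0.57]
0.05535141652237674
```

View pics/w2.png

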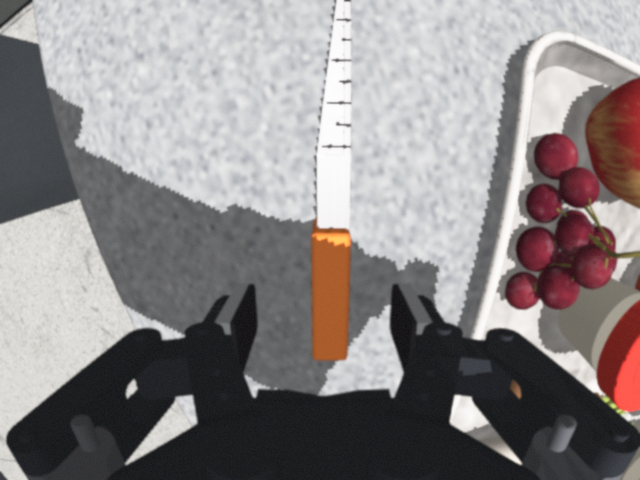

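Request:
{"api": "send_rows", "payload": {"targets": [{"tx": 0, "ty": 0, "tz": -15, "wx": 0, "wy": 0, "wz": 0, "hand": 0.3}, {"tx": 0, "ty": 0, "tz": -30, "wx": 0, "wy": 0, "wz": 0, "hand": 0.3}, {"tx": 0, "ty": 0, "tz": -31, "wx": 0, "wy": 0, "wz": 0, "hand": 0.3}, {"tx": 0, "ty": 0, "tz": -31, "wx": 0, "wy": 0, "wz": 0, "hand": 0.3}]}}

```text
clock: 3.28
position: [0.4554, -0.2678, 0.0097]
eef_rot: [[0.002, 0.311, 0.95], [-0.001, 0.95, -0.311], [-1.0, -0.0, 0.002]]
wrist_force: [0.0, 0.1, 0.7]
width: 0.0557
```

Request:
{"api": "send_rows", "payload": {"newtons": 40, "targets": [{"tx": 0, "ty": 0, "tz": 0, "wx": 0, "wy": 0, "wz": 0, "hand": -1}, {"tx": 0, "ty": 0, "tz": 0, "wx": 0, "wy": 0, "wz": 0, "hand": -1}, {"tx": 0, "ty": 0, "tz": 0, "wx": 0, "wy": 0, "wz": 0, "hand": -1}, {"tx": 0, "ty": 0, "tz": 0, "wx": 0, "wy": 0, "wz": 0, "hand": -1}, {"tx": 0, "ty": 0, "tz": 0, "wx": 0, "wy": 0, "wz": 0, "hand": -1}]}}

```text
clock: 3.7
position: [0.4552, -0.2682, 0.0095]
eef_rot: [[0.002, 0.312, 0.95], [-0.001, 0.95, -0.312], [-1.0, -0.0, 0.002]]
wrist_force: [-0.1, 0.6, 6.1]
width: 0.0154
```

```bash
python3 - <<'E'
from h import *
D=pickle.load(open("d0.pkl","rb"))
for n in D:
    P=depthpts(D[n]);z=D[n]["range_z"]
    q=P[(z>0)&(P[...,0]>.35)&(P[...,0]<.68)&(P[...,1]<.1)&(P[...,1]>-.16)&(P[...,2]>.012)]
    print(n,len(q))
    for zl in(.012,.03,.06,.09,.12,.16,.2):
        a=q[(q[:,2]>zl)]
        if len(a):print(zl,len(a),a.min(0).round(3),a.max(0).round(3))
    a=q[(q[:,0]<.6)&(q[:,2]>.02)];print(a[:40].round(3) if len(a)<60 else a[::len(a)//30].round(3))
E
```

```text
top 1514
0.012 1514 [ 0.422 -0.158  0.012] [0.68  0.1   0.196]
0.03 982 [ 0.589 -0.096  0.03 ] [0.68  0.1   0.196]
0.06 155 [ 0.603 -0.096  0.06 ] [0.679 0.099 0.196]
0.09 117 [ 0.604 -0.096  0.09 ] [ 0.649 -0.041  0.196]
0.12 109 [ 0.604 -0.096  0.121] [ 0.649 -0.041  0.196]
0.16 46 [ 0.605 -0.094  0.16 ] [ 0.648 -0.042  0.196]
[[ 0.6    0.098  0.05 ]
 [ 0.598  0.099  0.047]
 [ 0.6    0.094  0.038]
 [ 0.6    0.089  0.038]
 [ 0.595  0.096  0.045]
 [ 0.597  0.092  0.035]
 [ 0.596  0.085  0.039]
 [ 0.598  0.081  0.03 ]
 [ 0.599  0.076  0.028]
 [ 0.599  0.07   0.024]
 [ 0.595  0.095  0.034]
 [ 0.597  0.091  0.025]
 [ 0.596  0.085  0.028]
 [ 0.596  0.079  0.027]
 [ 0.592  0.099  0.031]
 [ 0.593  0.094  0.027]
 [ 0.592  0.087  0.029]
 [ 0.589  0.099  0.03 ]
 [ 0.591  0.094  0.024]
 [ 0.588  0.098  0.022]
 [ 0.506 -0.128  0.021]
 [ 0.503 -0.134  0.022]
 [ 0.502 -0.14   0.027]
 [ 0.502 -0.146  0.023]
 [ 0.499 -0.143  0.023]
 [ 0.499 -0.149  0.023]
 [ 0.499 -0.155  0.023]
 [ 0.496 -0.149  0.025]
 [ 0.496 -0.155  0.027]
 [ 0.493 -0.155  0.024]]
side 1003
0.012 1003 [ 0.467 -0.16   0.012] [0.6
[... 472 characters left out ...]
22]
 [ 0.5   -0.151  0.021]
 [ 0.496 -0.147  0.025]
 [ 0.493 -0.149  0.023]
 [ 0.5   -0.138  0.027]
 [ 0.498 -0.143  0.023]
 [ 0.495 -0.144  0.024]
 [ 0.502 -0.135  0.025]
 [ 0.5   -0.136  0.025]
 [ 0.496 -0.137  0.025]
 [ 0.505 -0.134  0.021]
 [ 0.501 -0.128  0.027]
 [ 0.497 -0.137  0.021]
 [ 0.504 -0.129  0.021]
 [ 0.501 -0.128  0.023]
 [ 0.505 -0.119  0.025]
 [ 0.501 -0.118  0.023]
 [ 0.599  0.091  0.051]
 [ 0.598  0.094  0.05 ]
 [ 0.599  0.1    0.051]
 [ 0.594  0.099  0.048]
 [ 0.598  0.074  0.026]
 [ 0.598  0.082  0.029]
 [ 0.595  0.081  0.028]
 [ 0.596  0.088  0.031]
 [ 0.593  0.088  0.032]
 [ 0.595  0.092  0.03 ]
 [ 0.593  0.089  0.028]
 [ 0.59   0.097  0.033]
 [ 0.592  0.093  0.025]]
```

Request:
{"api": "send_rows", "payload": {"targets": [{"tx": 0, "ty": 0, "tz": 20, "wx": 0, "wy": 0, "wz": 0, "hand": -1}, {"tx": 0, "ty": 0, "tz": 40, "wx": 0, "wy": 0, "wz": 0, "hand": -1}, {"tx": 0, "ty": 0, "tz": 70, "wx": 0, "wy": 0, "wz": 0, "hand": -1}, {"tx": 0, "ty": 0, "tz": 100, "wx": 0, "wy": 0, "wz": 0, "hand": -1}, {"tx": 0, "ty": 0, "tz": 100, "wx": 0, "wy": 0, "wz": 0, "hand": -1}]}}

```text
clock: 4.12
position: [0.457, -0.2701, 0.1133]
eef_rot: [[0.009, 0.312, 0.95], [-0.005, 0.95, -0.312], [-1.0, -0.002, 0.01]]
wrist_force: [0.5, -1.4, -0.8]
width: 0.0152
```

Request:
{"api": "send_rows", "payload": {"targets": [{"tx": 12, "ty": 38, "tz": 0, "wx": 0, "wy": 0, "wz": 0.08, "hand": -1}, {"tx": 24, "ty": 76, "tz": 0, "wx": 0, "wy": 0, "wz": 0.17, "hand": -1}, {"tx": 36, "ty": 114, "tz": 0, "wx": 0, "wy": 0, "wz": 0.26, "hand": -1}, {"tx": 48, "ty": 152, "tz": 0, "wx": 0, "wy": 0, "wz": 0.35, "hand": -1}, {"tx": 58, "ty": 185, "tz": 0, "wx": 0, "wy": 0, "wz": 0.433, "hand": -1}]}}

```text
clock: 4.53
position: [0.5124, -0.0796, 0.1077]
eef_rot: [[-0.001, -0.122, 0.993], [0.001, 0.993, 0.122], [-1.0, 0.001, -0.001]]
wrist_force: [0.7, 0.7, -2.1]
width: 0.0151
```

Request:
{"api": "send_rows", "payload": {"targets": [{"tx": 3, "ty": 14, "tz": -10, "wx": 0, "wy": 0, "wz": 0, "hand": -1}, {"tx": 3, "ty": 19, "tz": -20, "wx": 0, "wy": 0, "wz": 0, "hand": -1}, {"tx": 3, "ty": 19, "tz": -30, "wx": 0, "wy": 0, "wz": 0, "hand": -1}, {"tx": 3, "ty": 19, "tz": -30, "wx": 0, "wy": 0, "wz": 0, "hand": -1}, {"tx": 3, "ty": 19, "tz": -30, "wx": 0, "wy": 0, "wz": 0, "hand": -1}]}}

```text
clock: 4.95
position: [0.5138, -0.0668, 0.0773]
eef_rot: [[-0.003, -0.111, 0.994], [-0.002, 0.994, 0.111], [-1.0, -0.001, -0.003]]
wrist_force: [-0.2, -0.9, -1.4]
width: 0.0153
```

```bash
python3 - <<'E'
from workcell import sensors, imaging, env
import cv2,pickle,numpy as np
s=sensors.state();d=imaging.read_camera("wrist");print(s["position"],s["eef_rot"].round(3),s["joint_velocities"].round(3),s["joint_positions"].round(2));pickle.dump((s,d),open("w3.pkl","wb"))
cv2.imwrite("pics/w3.png",d["image"][:,:,::-1])
E
```

```text
[ 0.51381877 -0.06678308  0.07728183] [[-0.003 -0.111  0.994]
 [-0.002  0.994  0.111]
 [-1.    -0.001 -0.003]] [ 0.004 -0.02   0.005 -0.022 -0.001  0.003 -0.003] [-0.09  0.64  0.26  1.97 -0.29  0.57  0.48]
```

View pics/w3.png

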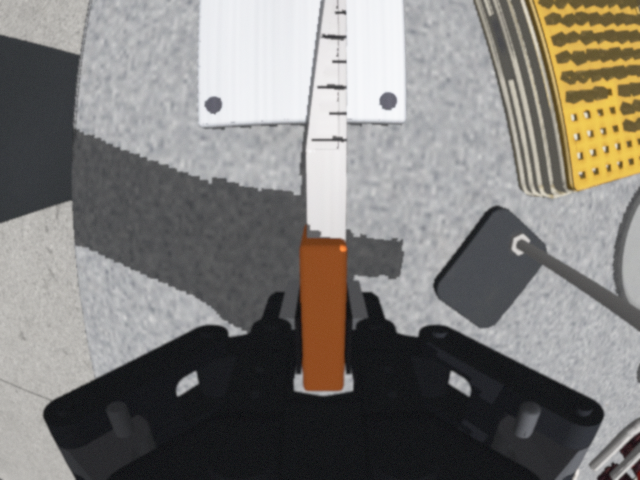

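Request:
{"api": "send_rows", "payload": {"targets": [{"tx": -13, "ty": 10, "tz": 30, "wx": 0, "wy": 0, "wz": 0, "hand": -1}, {"tx": -26, "ty": 35, "tz": 55, "wx": 0, "wy": 0, "wz": 0, "hand": -1}, {"tx": -39, "ty": 65, "tz": 75, "wx": 0, "wy": 0, "wz": 0, "hand": -1}, {"tx": -52, "ty": 95, "tz": 90, "wx": 0, "wy": 0, "wz": 0, "hand": -1}, {"tx": -65, "ty": 120, "tz": 90, "wx": 0, "wy": 0, "wz": 0, "hand": -1}]}}

```text
clock: 5.42
position: [0.4522, 0.0563, 0.1716]
eef_rot: [[0.008, -0.113, 0.994], [0.002, 0.994, 0.113], [-1.0, 0.001, 0.008]]
wrist_force: [0.4, 0.3, -1.8]
width: 0.015
```

Request:
{"api": "send_rows", "payload": {"targets": [{"tx": 0, "ty": 0, "tz": 0, "wx": 0, "wy": 0, "wz": 0, "hand": -1}, {"tx": 0, "ty": 0, "tz": 0, "wx": 0, "wy": 0, "wz": 0, "hand": -1}, {"tx": 0, "ty": 0, "tz": 0, "wx": 0, "wy": 0, "wz": 0, "hand": -1}, {"tx": 0, "ty": 0, "tz": 0, "wx": 0, "wy": 0, "wz": 0, "hand": -1}]}}

```text
clock: 5.75
position: [0.451, 0.054, 0.1684]
eef_rot: [[0.001, -0.112, 0.994], [-0.001, 0.994, 0.112], [-1.0, -0.001, 0.001]]
wrist_force: [0.4, -0.2, -1.4]
width: 0.0149
```

```bash
python3 - <<'E'
from workcell import sensors, imaging, env
import cv2,pickle,numpy as np
s=sensors.state();d=imaging.read_camera("wrist");print(s["position"],s["eef_rot"].round(3),s["joint_velocities"].round(3),s["joint_positions"].round(2));pickle.dump((s,d),open("w4.pkl","wb"))
cv2.imwrite("pics/w4.png",d["image"][:,:,::-1])
E
```

```text
[0.45096422 0.05402226 0.16842939] [[ 0.001 -0.112  0.994]
 [-0.001  0.994  0.112]
 [-1.    -0.001  0.001]] [ 0.004  0.008 -0.004 -0.002 -0.003  0.001 -0.001] [-0.42  0.42  0.35  2.05 -0.22  0.7   0.18]
```

View pics/w4.png

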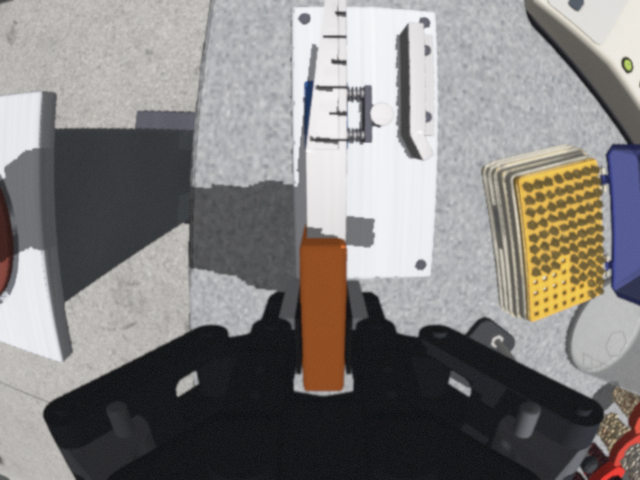

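```bash
python3 - <<'E'
from h import *
s,d=pickle.load(open("w4.pkl","rb"))
im=d["image"][:,:,::-1]
cv2.imwrite("pics/z4.png",cv2.resize(im[0:100,340:450],None,fx=6,fy=6,interpolation=cv2.INTER_CUBIC))
cv2.imwrite("pics/z5.png",cv2.resize(im[80:180,340:450],None,fx=6,fy=6,interpolation=cv2.INTER_CUBIC))
E
```

```text
(no output)
```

View pics/z4.png

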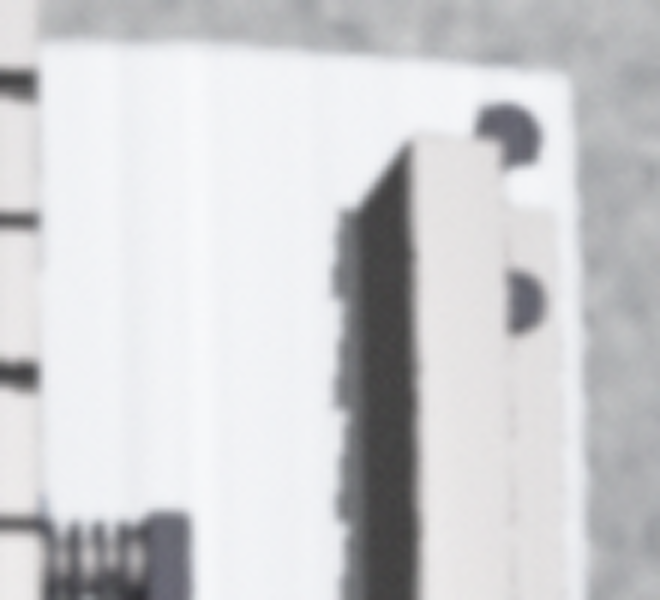

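View pics/z5.png

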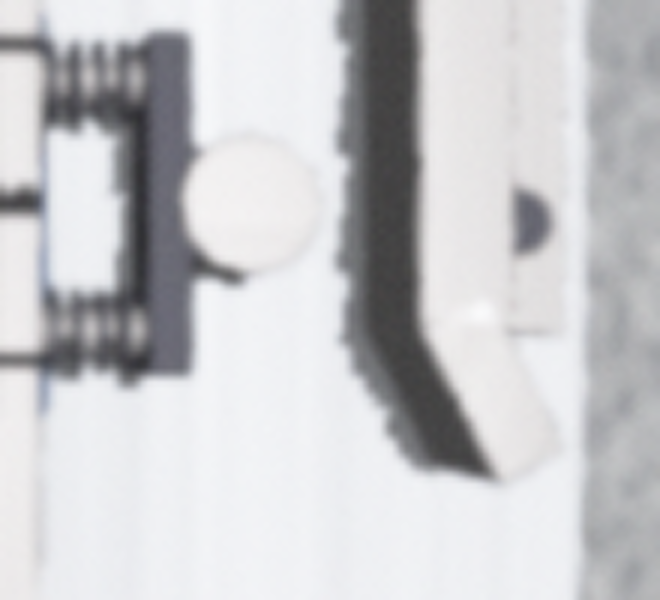

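```bash
python3 - <<'E'
from h import *
s,d=pickle.load(open("w4.pkl","rb"))
f=lambda x,y,oy,z:wonz(s,d,x/6-.42+340,y/6-.42+oy,z)
end=f(411,140,0,.046);kink=f(420,330,80,.046);mid=f(414,400,0,.046);lead=f(497,480,80,.046)
ro=f(250,203,80,.035);r1=f(318,203,80,.035)
foot1=f(362,200,80,.012);foot0=f(358,250,0,.012)
for n in("end","kink","mid","lead","ro","r1","foot1","foot0"):print(n,eval(n).round(4))
a=(end-kink)[:2];print("len",np.linalg.norm(a),"yaw",np.arctan2(a[1],a[0]),"footyaw",np.arctan2(*(foot0-foot1)[:2][::-1]))
for th in (1.690,np.arctan2(a[1],a[0])):
    R=np.array([[np.cos(th),-np.sin(th)],[np.sin(th),np.cos(th)]])
    o=kink[:2]-R@np.array([-.015,0]);print(th,"gap",o)
    for n in("end","mid","lead","ro","r1","foot1","foot0"):print(n,(R.T@(eval(n)[:2]-o)).round(4))
# bed corners
for q,(u,v),b in(("TL",(293.5,9.5),(94,87)),("TR",(437,13),(94,-33)),("BR",(434,276),(-138,-33))):
    print(q,wonz(s,d,u,v,.012).round(4))
# gauge in hand: handle edges, tool coords at top edge of blade
for v in (20,60,100,140,180,220):
    row=cv2.cvtColor(d["image"],cv2.COLOR_RGB2GRAY)[v,290:360].astype(int);print(v,row.tolist()[45:66])
E
```

```text
end [0.495  0.2147 0.046 ]
kink [0.505  0.1312 0.046 ]
mid [0.4985 0.1811 0.046 ]
lead [0.5171 0.1146 0.046 ]
ro [0.4843 0.1443 0.035 ]
r1 [0.4927 0.1456 0.035 ]
foot1 [0.5027 0.1492 0.012 ]
foot0 [0.4957 0.2092 0.012 ]
len 0.08409808543964223 yaw 1.6908454216508035 footyaw 1.686931548094481
1.69 gap [0.5032503  0.14607603]
end [0.0691 0.0001]
mid [0.0353 0.0006]
lead [-0.0329 -0.01  ]
ro [0.0005 0.019 ]
r1 [0.0007 0.0105]
foot1 [0.0031 0.0002]
foot0 [ 0.0636 -0.    ]
1.6908454216508035 gap [0.50323771 0.14607451]
end [ 0.0691 -0.    ]
mid [0.0353 0.0005]
lead [-0.0329 -0.01  ]
ro [0.0005 0.019 ]
r1 [0.0008 0.0105]
foot1 [0.0031 0.0001]
foot0 [ 0.0636 -0.0001]
TL [0.408  0.2258 0.012 ]
TR [0.5253 0.2417 0.012 ]
BR [0.5549 0.0152 0.012 ]
20 [232, 228, 216, 211, 219, 226, 229, 229, 229, 226, 221, 221, 234, 241, 242, 243, 241, 242, 242, 243, 244]
60 [113, 111, 97, 100, 115, 131, 146, 146, 134, 137, 149, 183, 224, 238, 241, 241, 241, 241, 242, 242, 242]
100 [239, 234, 213, 201, 220, 233, 236, 235, 235, 232, 221, 183, 129, 112, 122, 124, 108, 104, 141, 181, 173]
140 [79, 79, 84, 100, 117, 127, 128, 127, 126, 124, 115, 96, 79, 82, 88, 92, 91, 88, 114, 139, 134]
180 [236, 236, 237, 236, 236, 233, 232, 233, 234, 235, 231, 233, 234, 237, 236, 236, 236, 236, 238, 239, 239]
220 [228, 229, 227, 227, 226, 226, 225, 226, 225, 217, 186, 146, 121, 113, 116, 115, 116, 116, 118, 116, 116]
```

```bash
python3 - <<'E'
from h import *
s,d=pickle.load(open("w4.pkl","rb"))
g=cv2.cvtColor(d["image"],cv2.COLOR_RGB2GRAY);
for v in(40,50,160,170,190,200):print(v,g[v,336:356].tolist())
hsv=cv2.cvtColor(d["image"],cv2.COLOR_RGB2HSV)
m=cv2.inRange(hsv,(5,150,70),(20,255,255))
for v in(245,260,300,340,380,390):
    x=np.nonzero(m[v,280:370])[0]
    print(v,(x.min()+280,x.max()+280) if len(x) else None)
x=np.nonzero(m[200:400,323])[0];print("rows",x.min()+200,x.max()+200)
I=dict(s);I["eef_rot"]=np.eye(3);I["position"]=np.zeros(3)
def tool(u,v,x):
    c,r=wray(I,d,u,v);return c+r*(x-c[0])/r[0]
for u,v in((346.3,20),(346.3,60),(346.5,100),(346.2,180),(346,220)):print(tool(u,v,-.0165).round(4))
for u,v in((346.5,245),(343.5,388),(323,238),(302.5,245),(302.5,388)):print("h",tool(u,v,-.0265).round(4))
E
```

```text
40 [225, 220, 211, 220, 227, 229, 230, 229, 227, 222, 218, 227, 237, 242, 243, 242, 242, 243, 242, 243]
50 [233, 220, 203, 217, 229, 231, 233, 231, 231, 230, 231, 237, 240, 242, 242, 242, 241, 242, 241, 241]
160 [240, 239, 240, 239, 238, 237, 237, 236, 234, 227, 220, 226, 232, 237, 237, 237, 237, 239, 240, 240]
170 [238, 238, 238, 237, 236, 236, 236, 236, 232, 224, 215, 222, 231, 236, 236, 237, 238, 238, 239, 239]
190 [233, 234, 233, 232, 232, 231, 232, 232, 231, 227, 228, 234, 236, 236, 237, 236, 237, 237, 239, 239]
200 [233, 232, 230, 231, 229, 229, 230, 229, 229, 225, 225, 233, 236, 236, 236, 236, 237, 237, 239, 238]
245 (np.int64(302), np.int64(344))
260 (np.int64(301), np.int64(344))
300 (np.int64(300), np.int64(346))
340 (np.int64(302), np.int64(344))
380 (np.int64(304), np.int64(342))
390 None
rows 239 389
[-0.0165  0.1075  0.0081]
[-0.0165  0.0929  0.008 ]
[-0.0165  0.0789  0.0081]
[-0.0165  0.0515  0.0081]
[-0.0165  0.0376  0.0082]
h [-0.0265  0.0314  0.0079]
h [-0.0265 -0.0264  0.0082]
h [-0.0265  0.0337  0.0002]
h [-0.0265  0.0314 -0.0064]
h [-0.0265 -0.0264 -0.0077]
```

Request:
{"api": "send_rows", "payload": {"targets": [{"tx": 13, "ty": -25, "tz": 0, "wx": 0, "wy": 0, "wz": 0.007, "hand": -1}, {"tx": 30, "ty": -55, "tz": 0, "wx": 0, "wy": 0, "wz": 0.007, "hand": -1}, {"tx": 48, "ty": -85, "tz": -15, "wx": 0, "wy": 0, "wz": 0.007, "hand": -1}, {"tx": 66, "ty": -106, "tz": -45, "wx": 0, "wy": 0, "wz": 0.007, "hand": -1}, {"tx": 66, "ty": -106, "tz": -80, "wx": 0, "wy": 0, "wz": 0.007, "hand": -1}]}}

```text
clock: 6.22
position: [0.5229, -0.0593, 0.0895]
eef_rot: [[0.013, -0.112, 0.994], [-0.008, 0.994, 0.112], [-1.0, -0.009, 0.012]]
wrist_force: [1.4, -1.0, -1.6]
width: 0.0152
```

Request:
{"api": "send_rows", "payload": {"targets": [{"tx": 0, "ty": 0, "tz": -25, "wx": 0, "wy": 0, "wz": 0, "hand": -1}, {"tx": 0, "ty": 0, "tz": -52, "wx": 0, "wy": 0, "wz": 0, "hand": -1}, {"tx": 0, "ty": 0, "tz": -60, "wx": 0, "wy": 0, "wz": 0, "hand": -1}, {"tx": 0, "ty": 0, "tz": -60, "wx": 0, "wy": 0, "wz": 0, "hand": -1}, {"tx": 0, "ty": 0, "tz": -60, "wx": 0, "wy": 0, "wz": 0, "hand": -1}]}}

```text
clock: 6.63
position: [0.5168, -0.0508, 0.0286]
eef_rot: [[0.0, -0.121, 0.993], [-0.0, 0.993, 0.121], [-1.0, -0.001, 0.0]]
wrist_force: [-1.2, 0.5, -1.8]
width: 0.0152
```

```bash
python3 - <<'E'
from h import *
from workcell import sensors, imaging
s=sensors.state();d=imaging.read_camera("top");e=imaging.read_camera("side");print(s["clock"],s["position"],s["eef_rot"].round(4),s["wrist_force"])
o=np.array([.5032,.1461]);th=1.6905;R=np.array([[np.cos(th),-np.sin(th)],[np.sin(th),np.cos(th)]])
T=s["eef_rot"];tip=s["position"]+T@np.array([.0095,.153,.008]);print("tip gap",R.T@(tip[:2]-o),tip[2]-.012, "dyaw",np.arctan2(T[1,1],T[0,1])-th)
a=cv2.resize(d["image"][200:280,175:285,::-1],None,fx=7,fy=7,interpolation=cv2.INTER_CUBIC);cv2.imwrite("pics/t5.png",a)
a=cv2.resize(e["image"][290:370,260:340,::-1],None,fx=7,fy=7,interpolation=cv2.INTER_CUBIC);cv2.imwrite("pics/s5.png",a)
E
```

```text
6.6333 [ 0.51679866 -0.050841    0.02856729] [[ 2.000e-04 -1.213e-01  9.926e-01]
 [-5.000e-04  9.926e-01  1.213e-01]
 [-1.000e+00 -5.000e-04  2.000e-04]] [-1.20656109  0.45489845 -1.80294543]
tip gap [-0.04414531  0.00231065] 0.006990999071917022 dyaw 0.0019304945229345893
```

View pics/t5.png

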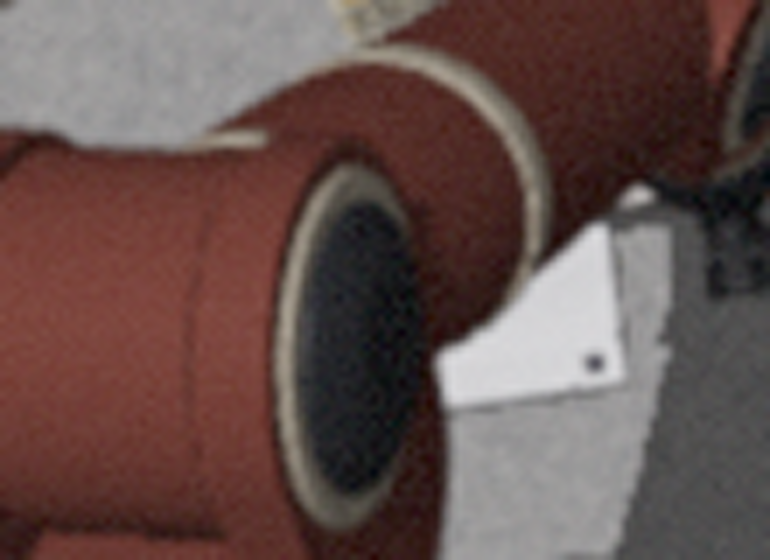

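View pics/s5.png

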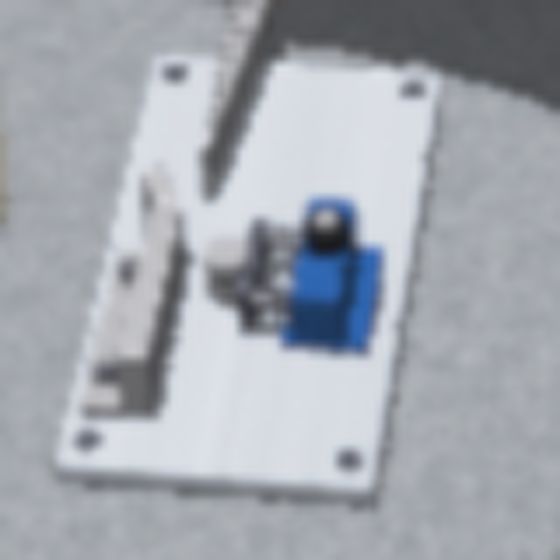

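Request:
{"api": "send_rows", "payload": {"targets": [{"tx": 0, "ty": 0, "tz": -4, "wx": 0, "wy": 0, "wz": -0.002, "hand": -1}, {"tx": 0, "ty": 0, "tz": -6, "wx": 0, "wy": 0, "wz": -0.002, "hand": -1}, {"tx": 0, "ty": 0, "tz": -6.5, "wx": 0, "wy": 0, "wz": -0.002, "hand": -1}, {"tx": 0, "ty": 0, "tz": -6.5, "wx": 0, "wy": 0, "wz": -0.002, "hand": -1}, {"tx": 0, "ty": 0, "tz": -6.5, "wx": 0, "wy": 0, "wz": -0.002, "hand": -1}]}}

```text
clock: 7.15
position: [0.5165, -0.0498, 0.022]
eef_rot: [[0.0, -0.121, 0.993], [0.0, 0.993, 0.121], [-1.0, 0.0, 0.0]]
wrist_force: [0.3, 0.5, -1.8]
width: 0.0155
```

Request:
{"api": "send_rows", "payload": {"targets": [{"tx": 0, "ty": 0, "tz": -0.5, "wx": 0, "wy": 0, "wz": 0, "hand": -1}, {"tx": 0, "ty": 0, "tz": -0.5, "wx": 0, "wy": 0, "wz": 0, "hand": -1}, {"tx": 0, "ty": 0, "tz": -0.5, "wx": 0, "wy": 0, "wz": 0, "hand": -1}]}}

```text
clock: 7.4
position: [0.5165, -0.0498, 0.0215]
eef_rot: [[0.0, -0.121, 0.993], [0.0, 0.993, 0.121], [-1.0, 0.0, 0.0]]
wrist_force: [-1.0, 0.1, 0.0]
width: 0.015
```

Request:
{"api": "send_rows", "payload": {"targets": [{"tx": -1.4, "ty": 12, "tz": 0, "wx": 0, "wy": 0, "wz": 0, "hand": -1}, {"tx": -2.9, "ty": 24, "tz": 0, "wx": 0, "wy": 0, "wz": 0, "hand": -1}, {"tx": -4.3, "ty": 36, "tz": 0, "wx": 0, "wy": 0, "wz": 0, "hand": -1}, {"tx": -5.7, "ty": 48, "tz": 0, "wx": 0, "wy": 0, "wz": 0, "hand": -1}, {"tx": -6.1, "ty": 60, "tz": 0, "wx": 0, "wy": 0, "wz": 0, "hand": -1}]}}

```text
clock: 7.82
position: [0.51, 0.0123, 0.0215]
eef_rot: [[0.0, -0.122, 0.992], [0.001, 0.992, 0.122], [-1.0, 0.001, 0.0]]
wrist_force: [-0.6, -0.9, 1.0]
width: 0.0154
```

Request:
{"api": "send_rows", "payload": {"targets": [{"tx": 0, "ty": 0, "tz": 0, "wx": 0, "wy": 0, "wz": 0, "hand": -1}, {"tx": 0, "ty": 0, "tz": 0, "wx": 0, "wy": 0, "wz": 0, "hand": -1}, {"tx": 0, "ty": 0, "tz": 0, "wx": 0, "wy": 0, "wz": 0, "hand": -1}, {"tx": 0, "ty": 0, "tz": 0, "wx": 0, "wy": 0, "wz": 0, "hand": -1}]}}

```text
clock: 8.15
position: [0.5104, 0.0101, 0.0215]
eef_rot: [[0.0, -0.12, 0.993], [0.0, 0.993, 0.12], [-1.0, 0.0, 0.0]]
wrist_force: [-0.3, 1.0, 3.2]
width: 0.0157
```

```bash
cat > chk.py <<'E'
from h import *
from workcell import sensors, imaging
import sys
s=sensors.state();print(s["clock"],s["position"].round(4),s["wrist_force"].round(2),s["moment"].round(3))
o=np.array([.5032,.1461]);th=1.6905;R=np.array([[np.cos(th),-np.sin(th)],[np.sin(th),np.cos(th)]])
T=s["eef_rot"];tip=s["position"]+T@np.array([.0095,.153,.008]);print("tip gap mm",1e3*R.T@(tip[:2]-o),1e3*(tip[2]-.012), "dyaw",np.arctan2(T[1,1],T[0,1])-th,"Fgap",R.T@s["wrist_force"][:2])
if len(sys.argv)>1:
    e=imaging.read_camera("side");pickle.dump(e,open(sys.argv[1]+".pkl","wb"))
    cv2.imwrite(f"pics/{sys.argv[1]}.png",cv2.resize(e["image"][290:370,260:340,::-1],None,fx=7,fy=7,interpolation=cv2.INTER_CUBIC))
E
python3 chk.py s6
```

```text
8.15 [0.5104 0.0101 0.0215] [-0.3   0.98  3.16] [0.262 0.028 0.101]
tip gap mm [17.1013901   1.26010567] 0.009869403835856272 dyaw 0.001018355625198808 Fgap [1.0132391  0.18150372]
```

View pics/s6.png

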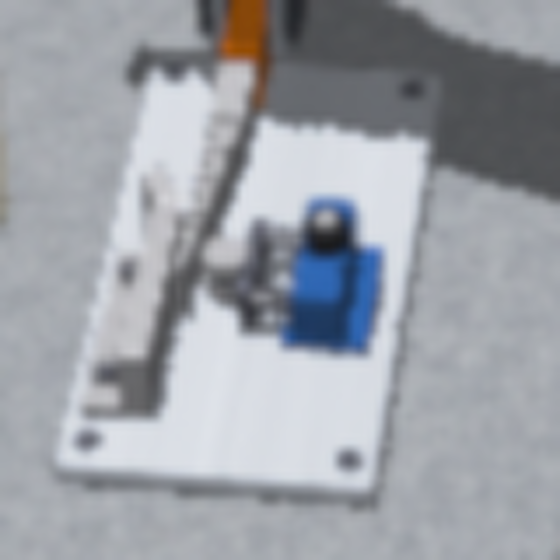

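Request:
{"api": "send_rows", "payload": {"targets": [{"tx": 0.5, "ty": 0, "tz": 0.2, "wx": 0, "wy": 0, "wz": -0.001, "hand": -1}, {"tx": 0.8, "ty": 0.1, "tz": 0.2, "wx": 0, "wy": 0, "wz": -0.001, "hand": -1}, {"tx": 0.8, "ty": 0.1, "tz": 0.2, "wx": 0, "wy": 0, "wz": -0.001, "hand": -1}, {"tx": 0.8, "ty": 0.1, "tz": 0.2, "wx": 0, "wy": 0, "wz": -0.001, "hand": -1}]}}

```text
clock: 8.53
position: [0.5106, 0.0096, 0.0215]
eef_rot: [[-0.001, -0.119, 0.993], [-0.0, 0.993, 0.119], [-1.0, -0.0, -0.001]]
wrist_force: [-2.5, -0.6, 3.8]
width: 0.0154
```

```bash
python3 chk.py
```

```text
8.5333 [0.5106 0.0096 0.0215] [-2.47 -0.56  3.78] [-0.031  0.319 -0.021]
tip gap mm [16.57338283  0.86785447] -0.06247851344921666 dyaw -0.0004900481318628191 Fgap [-0.26564155  2.51547426]
```

Request:
{"api": "send_rows", "payload": {"targets": [{"tx": -0.7, "ty": 4, "tz": 0.4, "wx": 0, "wy": 0, "wz": 0, "hand": -1}, {"tx": -1.2, "ty": 8, "tz": 0.4, "wx": 0, "wy": 0, "wz": 0, "hand": -1}, {"tx": -1.7, "ty": 12, "tz": 0.4, "wx": 0, "wy": 0, "wz": 0, "hand": -1}, {"tx": -2.2, "ty": 16, "tz": 0.4, "wx": 0, "wy": 0, "wz": 0, "hand": -1}, {"tx": -2.6, "ty": 20, "tz": 0.4, "wx": 0, "wy": 0, "wz": 0, "hand": -1}]}}

```text
clock: 8.95
position: [0.5082, 0.031, 0.0216]
eef_rot: [[-0.001, -0.12, 0.993], [0.0, 0.993, 0.12], [-1.0, 0.0, -0.001]]
wrist_force: [-0.5, 0.1, -1.1]
width: 0.0153
```

```bash
python3 chk.py
```

```text
8.95 [0.5082 0.031  0.0216] [-0.46  0.11 -1.06] [-0.023 -0.018  0.012]
tip gap mm [38.12455292  0.90597401] 0.12253491585118709 dyaw 0.0009797378320086647 Fgap [0.16809244 0.44127941]
```

Request:
{"api": "send_rows", "payload": {"targets": [{"tx": -0.24, "ty": 2, "tz": 0, "wx": 0, "wy": 0, "wz": 0, "hand": -1}, {"tx": -0.48, "ty": 4, "tz": 0, "wx": 0, "wy": 0, "wz": 0, "hand": -1}, {"tx": -0.72, "ty": 6, "tz": 0, "wx": 0, "wy": 0, "wz": 0, "hand": -1}, {"tx": -0.96, "ty": 8, "tz": 0, "wx": 0, "wy": 0, "wz": 0, "hand": -1}, {"tx": -1.2, "ty": 10, "tz": 0, "wx": 0, "wy": 0, "wz": 0, "hand": -1}]}}

```text
clock: 9.37
position: [0.5073, 0.0403, 0.0219]
eef_rot: [[-0.0, -0.12, 0.993], [-0.0, 0.993, 0.12], [-1.0, -0.0, -0.0]]
wrist_force: [-0.0, 0.3, -0.6]
width: 0.015
```

```bash
python3 chk.py
```

```text
9.3667 [0.5073 0.0403 0.0219] [-0.04  0.33 -0.58] [-0.065 -0.006  0.017]
tip gap mm [47.46073406  0.60991419] 0.3983506641760514 dyaw 8.891914571473869e-05 Fgap [ 0.33367448 -0.00468191]
```

Request:
{"api": "send_rows", "payload": {"targets": [{"tx": -0.12, "ty": 1, "tz": 0, "wx": 0, "wy": 0, "wz": 0, "hand": -1}, {"tx": -0.24, "ty": 2, "tz": 0, "wx": 0, "wy": 0, "wz": 0, "hand": -1}, {"tx": -0.36, "ty": 3, "tz": 0, "wx": 0, "wy": 0, "wz": 0, "hand": -1}, {"tx": -0.48, "ty": 4, "tz": 0, "wx": 0, "wy": 0, "wz": 0, "hand": -1}, {"tx": -0.6, "ty": 5, "tz": 0, "wx": 0, "wy": 0, "wz": 0, "hand": -1}]}}

```text
clock: 9.78
position: [0.5067, 0.0452, 0.0219]
eef_rot: [[-0.0, -0.12, 0.993], [-0.0, 0.993, 0.12], [-1.0, -0.0, -0.0]]
wrist_force: [0.5, -0.6, -1.7]
width: 0.0156
```

```bash
python3 chk.py
```

```text
9.7833 [0.5067 0.0452 0.0219] [ 0.52 -0.59 -1.67] [-0.022 -0.007  0.03 ]
tip gap mm [52.40913532  0.61480856] 0.3932153958406837 dyaw 0.00011780211014267294 Fgap [-0.64869525 -0.44577908]
```

Request:
{"api": "send_rows", "payload": {"targets": [{"tx": -0.12, "ty": 1, "tz": 0, "wx": 0, "wy": 0, "wz": 0, "hand": -1}, {"tx": -0.24, "ty": 2, "tz": 0, "wx": 0, "wy": 0, "wz": 0, "hand": -1}, {"tx": -0.36, "ty": 3, "tz": 0, "wx": 0, "wy": 0, "wz": 0, "hand": -1}, {"tx": -0.48, "ty": 4, "tz": 0, "wx": 0, "wy": 0, "wz": 0, "hand": -1}]}}

```text
clock: 10.12
position: [0.5064, 0.0493, 0.022]
eef_rot: [[0.001, -0.12, 0.993], [-0.0, 0.993, 0.12], [-1.0, -0.0, 0.001]]
wrist_force: [0.1, -0.6, -1.5]
width: 0.0154
```

```bash
python3 chk.py
```

```text
10.1167 [0.5064 0.0493 0.022 ] [ 0.14 -0.6  -1.51] [-0.172 -0.083 -0.019]
tip gap mm [56.4577267   0.36950935] 0.437529221900575 dyaw 0.00020894105299307242 Fgap [-0.6085908  -0.06989342]
```

Request:
{"api": "send_rows", "payload": {"targets": [{"tx": -0.12, "ty": 1, "tz": 0, "wx": 0, "wy": 0, "wz": 0, "hand": -1}, {"tx": -0.24, "ty": 2, "tz": 0, "wx": 0, "wy": 0, "wz": 0, "hand": -1}, {"tx": -0.36, "ty": 3, "tz": 0, "wx": 0, "wy": 0, "wz": 0, "hand": -1}]}}

```text
clock: 10.37
position: [0.5062, 0.0516, 0.022]
eef_rot: [[0.001, -0.119, 0.993], [-0.001, 0.993, 0.119], [-1.0, -0.001, 0.001]]
wrist_force: [0.8, -2.3, -1.9]
width: 0.0152
```

```bash
python3 chk.py s7
```

```text
10.3667 [0.5062 0.0516 0.022 ] [ 0.76 -2.28 -1.89] [-0.47  -0.193  0.022]
tip gap mm [58.78807147  0.29425471] 0.3434770348304406 dyaw -9.497441539174645e-05 Fgap [-2.35022061 -0.48711894]
```

View pics/s7.png

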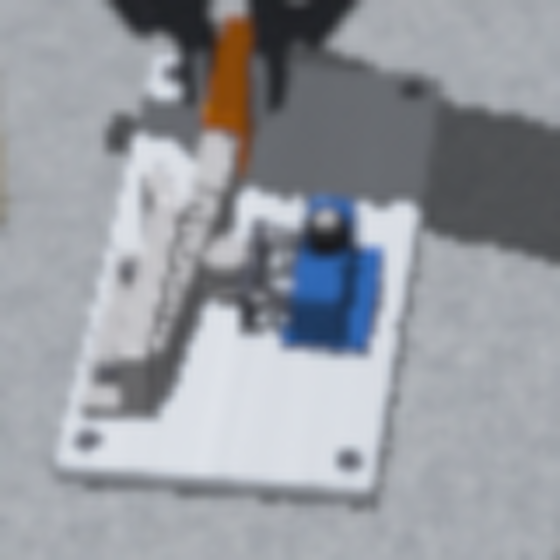

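Request:
{"api": "send_rows", "payload": {"targets": [{"tx": -0.12, "ty": 1, "tz": 0, "wx": 0, "wy": 0, "wz": 0, "hand": -1}, {"tx": -0.24, "ty": 2, "tz": 0, "wx": 0, "wy": 0, "wz": 0, "hand": -1}]}}

```text
clock: 10.58
position: [0.506, 0.0535, 0.022]
eef_rot: [[0.001, -0.119, 0.993], [-0.001, 0.993, 0.119], [-1.0, -0.001, 0.001]]
wrist_force: [0.3, -2.7, -1.5]
width: 0.0151
```

```bash
python3 chk.py
```

```text
10.5833 [0.506  0.0535 0.022 ] [ 0.27 -2.73 -1.53] [-0.689 -0.147  0.029]
tip gap mm [60.75867238  0.27430364] 0.32377061719343797 dyaw -0.00027935828547409614 Fgap [-2.74059723  0.06258195]
```

Request:
{"api": "send_rows", "payload": {"targets": [{"tx": -0.12, "ty": 1, "tz": 0, "wx": 0, "wy": 0, "wz": 0, "hand": -1}, {"tx": -0.24, "ty": 2, "tz": 0, "wx": 0, "wy": 0, "wz": 0, "hand": -1}]}}

```text
clock: 10.75
position: [0.5057, 0.0555, 0.022]
eef_rot: [[0.001, -0.119, 0.993], [-0.001, 0.993, 0.119], [-1.0, -0.001, 0.001]]
wrist_force: [0.9, -3.1, -1.0]
width: 0.0152
```

```bash
python3 chk.py
```

```text
10.75 [0.5057 0.0555 0.022 ] [ 0.85 -3.12 -1.05] [-0.827 -0.276  0.015]
tip gap mm [62.78324548  0.27720416] 0.33303847797717423 dyaw -0.0002586714962804493 Fgap [-3.19469088 -0.47271787]
```

Request:
{"api": "send_rows", "payload": {"targets": [{"tx": -0.12, "ty": 1, "tz": 0, "wx": 0, "wy": 0, "wz": 0, "hand": -1}, {"tx": -0.24, "ty": 2, "tz": 0, "wx": 0, "wy": 0, "wz": 0, "hand": -1}]}}

```text
clock: 10.92
position: [0.5055, 0.0575, 0.022]
eef_rot: [[0.001, -0.119, 0.993], [-0.001, 0.993, 0.119], [-1.0, -0.001, 0.001]]
wrist_force: [1.2, -4.1, -1.2]
width: 0.0152
```

```bash
python3 chk.py
```

```text
10.9167 [0.5055 0.0575 0.022 ] [ 1.18 -4.15 -1.24] [-1.096 -0.336  0.025]
tip gap mm [64.77531324  0.26408888] 0.32120830409721607 dyaw -0.0003046257133703101 Fgap [-4.26030993 -0.67142535]
```

Request:
{"api": "send_rows", "payload": {"targets": [{"tx": -0.12, "ty": 1, "tz": 0, "wx": 0, "wy": 0, "wz": 0, "hand": -1}, {"tx": -0.24, "ty": 2, "tz": 0, "wx": 0, "wy": 0, "wz": 0, "hand": -1}]}}

```text
clock: 11.08
position: [0.5052, 0.0594, 0.022]
eef_rot: [[0.001, -0.119, 0.993], [-0.001, 0.993, 0.119], [-1.0, -0.001, 0.001]]
wrist_force: [2.0, -4.4, -1.2]
width: 0.0153
```

```bash
python3 chk.py
```

```text
11.0833 [0.5052 0.0594 0.022 ] [ 2.02 -4.37 -1.19] [-1.242 -0.294  0.068]
tip gap mm [66.66875663  0.2766478 ] 0.29387086695453585 dyaw -0.0003813418665619128 Fgap [-4.58277469 -1.48503081]
```

Request:
{"api": "send_rows", "payload": {"targets": [{"tx": 0.08, "ty": 1, "tz": 0, "wx": 0, "wy": 0, "wz": 0, "hand": -1}, {"tx": -0.04, "ty": 2, "tz": 0, "wx": 0, "wy": 0, "wz": 0, "hand": -1}]}}

```text
clock: 11.25
position: [0.5051, 0.0609, 0.022]
eef_rot: [[0.001, -0.119, 0.993], [-0.002, 0.993, 0.119], [-1.0, -0.002, 0.0]]
wrist_force: [1.4, -7.0, -1.2]
width: 0.015
```

```bash
python3 chk.py
```

```text
11.25 [0.5051 0.0609 0.022 ] [ 1.45 -7.04 -1.22] [-1.374 -0.319  0.087]
tip gap mm [68.19835702  0.21778069] 0.18587176935311484 dyaw -0.0006212824592883859 Fgap [-7.15752841 -0.59451886]
```

Request:
{"api": "send_rows", "payload": {"targets": [{"tx": 0.1, "ty": -0.5, "tz": -0.4, "wx": 0, "wy": 0, "wz": 0, "hand": -1}, {"tx": 0.15, "ty": -1, "tz": -0.5, "wx": 0, "wy": 0, "wz": 0, "hand": -1}, {"tx": 0.15, "ty": -1, "tz": -0.5, "wx": 0, "wy": 0, "wz": 0, "hand": -1}]}}

```text
clock: 11.5
position: [0.505, 0.0612, 0.0216]
eef_rot: [[0.0, -0.119, 0.993], [0.0, 0.993, 0.119], [-1.0, 0.0, 0.0]]
wrist_force: [0.8, -3.2, 0.8]
width: 0.0154
```

```bash
python3 chk.py
```

```text
11.5 [0.505  0.0612 0.0216] [ 0.84 -3.19  0.83] [-0.868 -0.237  0.049]
tip gap mm [68.48998488  0.32273657] 0.0806089876570111 dyaw -2.2871118697365134e-05 Fgap [-3.2718741  -0.44774958]
```

Seated on the bed with little side load; release.

Request:
{"api": "send_rows", "payload": {"newtons": 20, "targets": [{"tx": 0, "ty": -0.5, "tz": 0, "wx": 0, "wy": 0, "wz": 0, "hand": -0.6}, {"tx": 0, "ty": -0.5, "tz": 0, "wx": 0, "wy": 0, "wz": 0, "hand": -0.4}, {"tx": 0, "ty": -0.5, "tz": 0, "wx": 0, "wy": 0, "wz": 0, "hand": -0.1}, {"tx": 0, "ty": -0.5, "tz": 0, "wx": 0, "wy": 0, "wz": 0, "hand": -0.1}, {"tx": 0, "ty": -0.5, "tz": 0, "wx": 0, "wy": 0, "wz": 0, "hand": -0.1}]}}

```text
clock: 11.92
position: [0.5047, 0.0616, 0.0213]
eef_rot: [[-0.001, -0.121, 0.993], [0.001, 0.993, 0.121], [-1.0, 0.001, -0.001]]
wrist_force: [-0.4, 0.0, 0.3]
width: 0.0383
```

```bash
python3 chk.py s8; python3 - <<'E'
from workcell import sensors, imaging
import cv2,pickle
s=sensors.state();d=imaging.read_camera("wrist");pickle.dump((s,d),open("w8.pkl","wb"));cv2.imwrite("pics/w8.png",d["image"][:,:,::-1])
E
```

```text
11.9167 [0.5047 0.0616 0.0213] [-0.43  0.02  0.25] [0.022 0.058 0.027]
tip gap mm [68.93808338  0.82295031] -0.02303886263049955 dyaw 0.001227108314644898 Fgap [0.07313529 0.42207003]
```

View pics/w8.png

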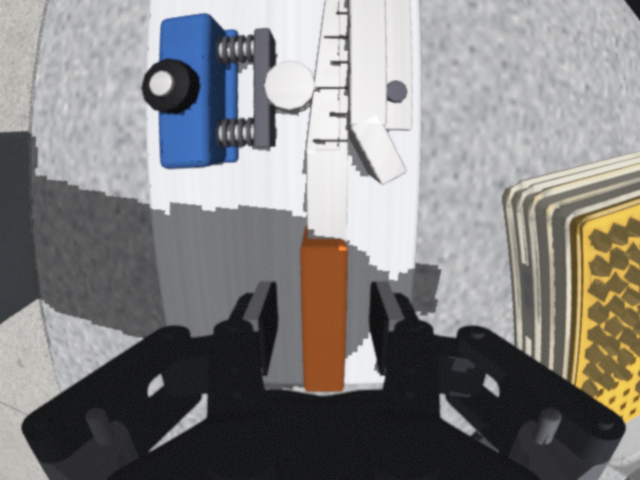

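Request:
{"api": "send_rows", "payload": {"targets": [{"tx": 0, "ty": 0, "tz": 15, "wx": 0, "wy": 0, "wz": 0, "hand": -0.1}, {"tx": 0, "ty": 0, "tz": 35, "wx": 0, "wy": 0, "wz": 0, "hand": -0.1}, {"tx": 0, "ty": 0, "tz": 65, "wx": 0, "wy": 0, "wz": 0, "hand": -0.1}, {"tx": 0, "ty": 0, "tz": 95, "wx": 0, "wy": 0, "wz": 0, "hand": -0.1}, {"tx": 0, "ty": 0, "tz": 115, "wx": 0, "wy": 0, "wz": 0, "hand": -0.1}]}}

```text
clock: 12.43
position: [0.5057, 0.0607, 0.1388]
eef_rot: [[0.002, -0.12, 0.993], [0.0, 0.993, 0.12], [-1.0, 0.0, 0.002]]
wrist_force: [0.9, -0.6, 0.8]
width: 0.0383
```

Request:
{"api": "send_rows", "payload": {"targets": [{"tx": 0, "ty": -10, "tz": 0, "wx": 0, "wy": 0, "wz": 0, "hand": -0.1}, {"tx": 0, "ty": -20, "tz": 0, "wx": 0, "wy": 0, "wz": 0, "hand": -0.1}, {"tx": 0, "ty": -20, "tz": 0, "wx": 0, "wy": 0, "wz": 0, "hand": -0.1}, {"tx": 0, "ty": -20, "tz": 0, "wx": 0, "wy": 0, "wz": 0, "hand": -0.1}, {"tx": 0, "ty": -20, "tz": 0, "wx": 0, "wy": 0, "wz": 0, "hand": -0.1}]}}

```text
clock: 12.85
position: [0.504, 0.0406, 0.1351]
eef_rot: [[-0.003, -0.119, 0.993], [0.0, 0.993, 0.119], [-1.0, 0.0, -0.003]]
wrist_force: [0.1, -0.1, -0.6]
width: 0.0386
```

```bash
python3 - <<'E'
from h import *
from workcell import sensors, imaging
s=sensors.state();d=imaging.read_camera("wrist");pickle.dump((s,d),open("w9.pkl","wb"));cv2.imwrite("pics/w9.png",d["image"][:,:,::-1])
print(s["clock"],s["position"],s["wrist_force"])
a=d["image"][0:150,270:430,::-1];cv2.imwrite("pics/z9.png",cv2.resize(a,None,fx=4,fy=4,interpolation=cv2.INTER_CUBIC))
E
```

```text
12.85 [0.5040407  0.04064821 0.13514739] [ 0.0812166  -0.13468493 -0.63251299]
```

View pics/w9.png

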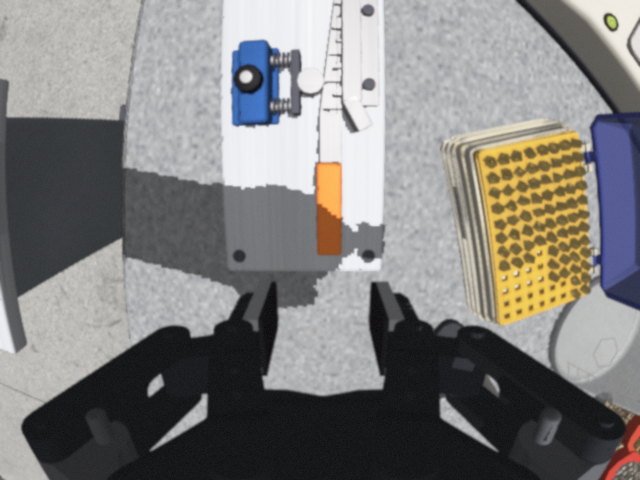

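View pics/z9.png

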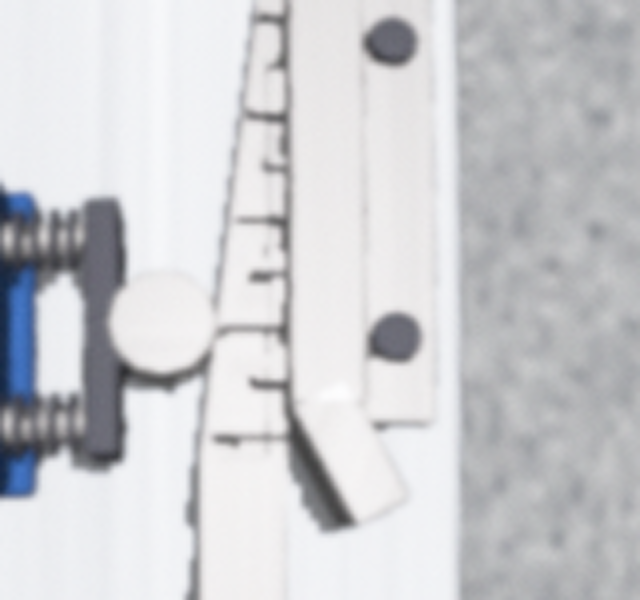

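```bash
python3 - <<'E'
from h import *
s,d=pickle.load(open("w9.pkl","rb"))
o=np.array([.5032,.1461]);th=1.6905;R=np.array([[np.cos(th),-np.sin(th)],[np.sin(th),np.cos(th)]])
G=lambda u,v,z:(1e3*R.T@(wonz(s,d,u,v,z)[:2]-o)).round(1)
print("roller",G(270+162/4,323/4,.035))
hsv=cv2.cvtColor(d["image"],cv2.COLOR_RGB2HSV);m=cv2.inRange(hsv,(5,150,70),(20,255,255));m[:,:300]=0;m[:,360:]=0;m[:155]=0;m[265:]=0
for v in range(170,255,16):
    x=np.nonzero(m[v])[0];print(v,x.min(),x.max(),G(x.max()+1,v,.048),G(x.min(),v,.048))
y=np.nonzero(m[:,329])[0];print("front/back",G(329,y.min(),.048),G(329,y.max()+1,.030))
print("blade flat edge",G(340.5,150,.038))
E
```

```text
roller [-0.2 19.9]
170 317 340 [-57.9   0.7] [-57.9  15.5]
186 317 340 [-67.9   0.6] [-67.9  15.5]
202 317 340 [-78.    0.5] [-78.   15.5]
218 317 340 [-88.3   0.4] [-88.3  15.6]
234 318 340 [-98.7   0.3] [-98.7  15. ]
250 318 339 [-109.4    0.8] [-109.4   15. ]
front/back [-54.2   8.1] [-117.8    7.6]
blade flat edge [-45.7   0.6]
```

```bash
python3 -c "
from workcell import env
print(env.job_done())"
```

```text
the job is handed in; nothing more can be done
None
```

I picked the gauge up by its orange handle and set it on the bed with its tip about 43 mm before the roller, flat side to the fence. I slid it in until it dragged, then released it and lifted the arm clear. The job was handed in at about 12.9 s; no verdict is reported.

**Final position:** the last wrist picture puts the tip about 66–68 mm past the roller. The flat face lies along the fence, reading a steady 0.3–0.8 mm off it, which is within the calibration error. The gauge rests on the bed and the hand has let go.

**Push and grip:** the two push readings disagree somewhat. The last moving force reading was 7.1 N, while the trend of the wrist moment suggested 5.2–6 N. The roller had moved back about 0.9 mm, which means roughly 7–8 N on the fence. I have no direct reading of that force, so it is an estimate within the 4–14 N band.

**Other objects:** the arm's route stayed well clear of the cup, bottle and dishes. I did not take a final picture of them to confirm they had not moved.

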